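Slide the sports bottle home into its counter bay

ROBOT

A 6-joint arm with a two-finger parallel gripper is mounted at the origin on the work surface. World frame = base frame: x ahead of the robot, y to its left, z up, the work surface at z = 0. Lengths are in m, angles in rad, forces in N, time in s.
With the tool pointing down it reaches from about 0.25 to 0.725 m from the base axis. Payload 9.7 kg.
Tool frame: the origin (TCP) lies between the finger pads; the fingertips stand 22 mm ahead of it and the grasp point (between the pads) lies 3 mm ahead of it; z points along the fingers, y is the line along which they close (so a half turn about z gives the same grasp; the last joint's range is limited). The gripper opens to 85 mm and grips with 20 to 120 N. Pads are 22 mm wide; open, the fingers measure 114 mm over their backs; the gripper's body (76 mm by 85 mm) begins 54 mm behind the grasp point. The pads swing forward as they close: fully open they stand 13 mm farther back than shut.
Start: joints at [1.161, 0.087, 0.176, 1.66, 0, 1.571], TCP at [0.219, 0.504, 0.253] pointing down, gripper open.
Joint ranges: [-3.13, 3.13], [-0.85, 1.81], [-1.15, 1.24], [-2.2, 2.28], [-1.44, 1.52], [-3.14, 3.14]. Speed limits (rad/s): [2.22, 2.22, 2.57, 3.14, 3.14, 3.14].

INTERFACE

Orientations are given as a rotation vector (axis times angle).
In Python, from bench import ctrl gives the robot as it stands. The module is installed in compiled form; this text tells all that it offers.
- The arm moves only by the tool play_rows, never from a script. Its argument "steps" is a list of rows, each an object of numbers: "hand": the gripper command: -1 is shut, 1 is fully open, values between are in proportion; "tx", "ty", "tz": the shift along the world's x, y, z in m; "rx", "ry", "rz": the turn, a rotation vector about the world's x, y, z in rad. In form: [{"hand": .., "tx": .., "ty": .., "tz": .., "rx": .., "ry": .., "rz": ..}, ...]. A call has 1 to 8 rows; each row shifts and turns the commanded pose from where the row before left it; what a row does not reach is not made up. A row lasts 1/10 s, in which the tool goes at most 50 mm and 8.59 degrees, less where a joint would pass 70% of its speed; a pose out of reach is approached as far as the arm can. A call is refused whole if a number of a shift passes 0.05 or a number of a turn 0.15, either way. A call with a gripper value outside its range is refused whole. The fingers move at their own pace and stop on an object; the grip force is fixed at half the most. Time passes only in rows, so rows that do not move let the fingers close. It gives the time, the measured TCP pose, the force, the opening and the grip force at its end, in the units of the state.
- ctrl.read_state(): the state, without advancing time (a new reading comes with each control period).
- ctrl.read_camera(name): name is "side" or "top" or "wrist"; returns the picture (480x640x3 uint8, red, green, blue); there is no depth.
- ctrl.camera_info(name): a dict with "camera_matrix" (3x3 intrinsics, pixels), "R" (3x3) and "t" (3): a world point X has camera coordinates R X + t. Camera axes: x right, y down, z forward; pixel columns grow to the right and rows downward; lengths in m; the calibration is good to about 2 mm. A picture is of the moment at which its call begins: read the wrist's pose just before it. camera_info takes no time and is no camera call; for the wrist camera it gives the pose at the moment of the call.
- ctrl.finish_job(): hands the job in; it is judged then, once.
The state is a dict: "time": time; "q": joint angles; "joint_vel": joint speeds; "tau": joint torques, N m; "tcp_pos": TCP position; "eef_rot": TCP orientation; "wrist_force": force on the tool from outside, world axes, zero at the start; "ft_torque": the same for the moment, N m; "grip_width": finger opening in m; "finger_force": force on a finger pad.
Only numpy, scipy, OpenCV 4.12 (cv2) and the standard library are available. Lean on these libraries where they do the work, as an engineer would, in place of code of your own. Each camera call takes 0.05 s, during which the arm holds its last target. There are 200 camera calls.

TASK

Push the tall orange-marked bottle low on its body so that it slides upright across the counter, into the orange U-shaped bay through its open mouth, until it stands against the bay's back rail. Push gently and do not tip, squeeze or lift it, leave everything else on the counter where it is, then move clear.

Things in the scene. Friction and masses are not known exactly. Their poses are not given: they have to be found in the camera images.
- bottle_orange: tall narrow sports bottle, upright, 210 mm tall: round body 68 mm across up to 85 mm (lowest 50 mm orange, then aluminium), tapering to a 33 mm neck at 130 mm; orange cap 38 mm across. Origin: centre of its underside, z up. Loose, about 0.4 kg, friction with the counter about 0.6: slides when pushed within about 40 mm of the counter, tips when pushed higher
- bay_orange: fixed orange U-shaped bay: back rail and two side rails, 20 mm high, 12 mm thick, 92 mm apart inside. Origin: on the counter at the centre of its painted orange disc, where the bottle's axis stands when the bottle touches the middle of the back rail (inner face 34 mm from the origin along own +x). Side rails end 15 mm from it on the mouth side. Mouth looks along own -x, towards the robot within 0.25 rad
- bay_blue: fixed blue bay, same shape and size as the orange one, taken by the blue-marked bottle. Origin at the centre of its blue disc; mouth along own -x
- bottle_blue: same bottle with blue lower body and cap. It stands in the blue bay; loose, not to be disturbed. Origin: centre of its underside
- dumbbell: purple vinyl dumbbell lying on its side along its own x, 180 mm long, heads 60 mm across. Loose, 1 kg, not to be disturbed. Origin: on the counter under its middle
- pushup_handle: black push-up handle, 200 mm long along its own x, feet 130 mm wide, grip bar 117 mm high. Loose, not to be disturbed. Origin: on the counter under its middle
- collar_a: spring clip collar lying flat on the counter: a steel ring 60 mm across and 22 mm high with two short red-tipped prongs reaching 77 mm from the ring's centre along its own +x. Loose, 0.12 kg, not to be disturbed. Origin: centre of the ring's underside
- collar_b: spring clip collar lying flat on the counter: a steel ring 60 mm across and 22 mm high with two short red-tipped prongs reaching 77 mm from the ring's centre along its own +x. Loose, 0.12 kg, not to be disturbed. Origin: centre of the ring's underside
- dish: small white ceramic dish, 100 mm across, 28 mm high. Loose, not to be disturbed. Origin: centre of its underside
Mind the look-alikes: they are no part of the job. Leave any green or turquoise look-alike of the bottle_orange alone.

How it is judged:
By the outcome, as a careful person would: the job done as asked, in the order asked, and still so for the second after the job is handed in, with the robot touching nothing.
It also fails if it takes over 64 s, if anything falls off the work surface, if the arm or the gripper's body presses on something with over 40 N, if the wrist force passes 120 N, or if a joint passes its speed limit or range.

## Working session

There is one attempt and no reset: what is moved stays moved. The work goes in short steps, Python scripts to look and compute and a tool call to move; the robot and the scene stay as the last step left them, time stands still between calls to the robot, and variables do not carry over. Pictures are saved under pics/ and viewed, at most 10 in all, crops included, and the job is handed in when it is done.

Besides the shell and the picture viewer there is one more tool, called after "Request:" in YAML: its name, and indented under it one key for each argument. play_rows: Moves the arm, as the interface text tells. Its arguments: {"type":"object","properties":{"steps":{"type":"array"}},"required":["steps"]}

```bash
mkdir -p pics; cat > h.py <<'E'
import numpy as np, cv2
from bench import ctrl
def shot(name,fn=None):
    info=ctrl.camera_info(name); im=np.array(ctrl.read_camera(name))
    if fn: cv2.imwrite('pics/'+fn, im[:,:,::-1])
    return im,info
def onplane(info,uv,z):
    K,R,t=[np.array(info[k],float) for k in('camera_matrix','R','t')]
    c=-R.T@t; d=R.T@np.linalg.inv(K)@np.array([uv[0],uv[1],1.])
    return c+d*(z-c[2])/d[2]
def proj(info,X):
    K,R,t=[np.array(info[k],float) for k in('camera_matrix','R','t')]
    p=K@(R@np.array(X,float)+t); return p[:2]/p[2]
E
python3 - <<'E'
from h import *
a,i=shot('top','top1.png'); b,j=shot('side','side1.png')
for k in(i,j):
    print(-np.array(k['R']).T@np.array(k['t']), np.array(k['R'])[2])
print(ctrl.read_state())
E
```

```text
[ 0.42659899 -0.01378965  1.23826785] [ 1.34144334e-01 -5.92730409e-04 -9.90961627e-01]
[ 0.03212672 -0.72556277  0.99905502] [ 0.43508666  0.5430554  -0.71818551]
{'time': 0.1, 'q': array([1.16100124e+00, 8.74031591e-02, 1.75195559e-01, 1.65981441e+00,
       1.43159720e-05, 1.57076316e+00]), 'joint_vel': array([ 0.00064254, -0.00092068,  0.00415527, -0.00022642, -0.0001689 ,
        0.00072332]), 'tau': array([ 5.59092859e-04, -5.21561909e+01,  4.65655804e+01,  1.59365806e-02,
        7.82104007e-05,  1.62198063e-06]), 'tcp_pos': array([0.21905215, 0.50428753, 0.25264587]), 'eef_rot': array([-6.39105254e-01, -3.07562844e+00,  1.88028247e-03]), 'wrist_force': array([-0.28164644,  0.17758867,  0.90756568]), 'ft_torque': array([-0.01637617, -0.00526647, -0.02405796]), 'finger_force': 0.0, 'grip_width': 0.08548481689621137}
```

View pics/top1.png

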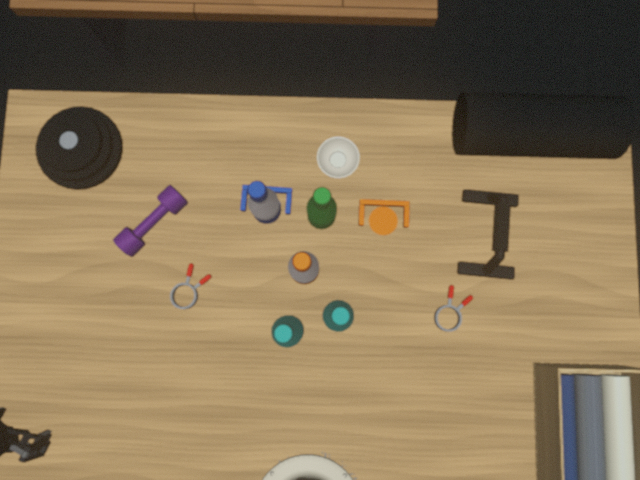

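View pics/side1.png

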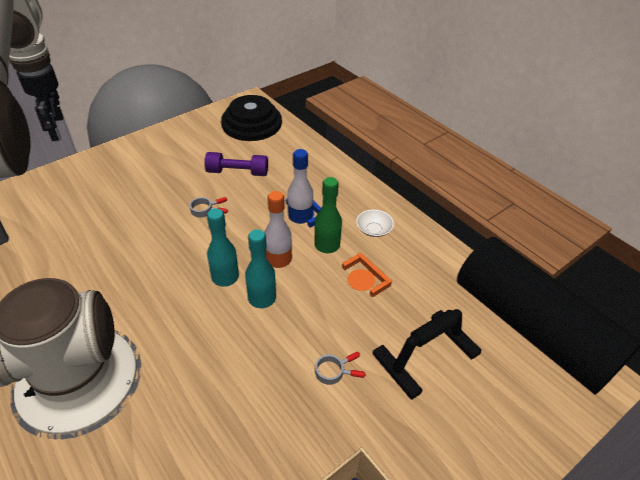

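The top view shows the orange bottle (cap ~(302,262)), green (322,196), teal (284,333) and (341,316), the blue bottle in its bay (258,190), and the orange disc at ~(384,221) with the mouth facing down the image. The side view agrees. Next I'll measure these.

```bash
python3 - <<'E'
from h import *
a=cv2.imread('pics/top1.png'); i=ctrl.camera_info('top'); b=cv2.imread('pics/side1.png'); j=ctrl.camera_info('side')
def blobs(im,lo,hi,box):
    hsv=cv2.cvtColor(im,cv2.COLOR_BGR2HSV); m=cv2.inRange(hsv,np.array(lo),np.array(hi))
    k=np.zeros_like(m);x0,y0,x1,y1=box;k[y0:y1,x0:x1]=m[y0:y1,x0:x1]
    n,l,s,c=cv2.connectedComponentsWithStats(k)
    return [(s[q],c[q],l==q) for q in range(1,n) if s[q][4]>25]
def tri(p,q):
    A=onplane(i,p,.21);A0=onplane(i,p,0);B=onplane(j,q,.21);B0=onplane(j,q,0)
    d1=A0-A;d2=B0-B
    s=np.linalg.lstsq(np.c_[d1,-d2],B-A,rcond=None)[0]
    return (A+d1*s[0]+B+d2*s[1])/2
print('orange top')
for s,c,_ in blobs(a,(5,170,120),(18,255,255),(280,180,430,300)): print(s,c.round(1),onplane(i,c,.21).round(3),onplane(i,c,0).round(3))
print('orange side')
for s,c,_ in blobs(b,(3,170,120),(16,255,255),(240,170,420,320)): print(s,c.round(1),onplane(j,c,.20).round(3),onplane(j,c,0).round(3))
for n,lo,hi,bx in [('green',(50,120,100),(75,255,255),(300,170,345,240)),('teal',(80,140,140),(95,255,255),(260,290,370,360)),('blue',(105,150,60),(125,255,255),(230,170,300,220))]:
    for s,c,_ in blobs(a,lo,hi,bx): print(n,s,c.round(1),onplane(i,c,.21).round(3),onplane(i,c,0).round(3))
big=cv2.resize(a[170:350,250:430],(600,600),interpolation=cv2.INTER_CUBIC); cv2.imwrite('pics/crop.png',big)
# dish, collar a rough
for n,uv,z in [('dish',(338,158),.028),('collb',(448,318),.022),('colla',(185,296),.022)]: print(n,onplane(i,uv,z).round(3))
E
```

```text
orange top
[ 359  200   50   35 1023] [383.5 215.1] [ 0.619 -0.135  0.21 ] [ 0.658 -0.16   0.   ]
[293 253  18  18 248] [301.5 261.2] [0.525 0.022 0.21 ] [0.545 0.029 0.   ]
orange side
[268 191  16  21 217] [274.8 199.4] [0.523 0.02  0.2  ] [0.646 0.206 0.   ]
[343 253  49  40 811] [365.  275.8] [ 0.535 -0.27   0.2  ] [ 0.661 -0.157  0.   ]
green [313 188  18  17 208] [321.4 195.9] [ 0.654 -0.014  0.21 ] [ 0.7   -0.014  0.   ]
teal [332 308  17  16 201] [340.3 315.8] [ 0.423 -0.055  0.21 ] [ 0.422 -0.064  0.   ]
teal [275 325  16  17 191] [282.8 333.1] [0.388 0.053 0.21 ] [0.38  0.066 0.   ]
dish [ 0.785 -0.05   0.028]
collb [ 0.423 -0.304  0.022]
colla [0.458 0.288 0.022]
```

View pics/crop.png

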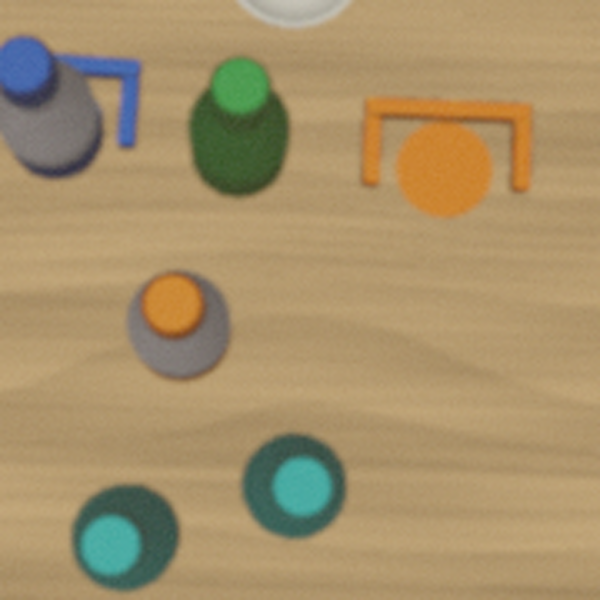

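The crop shows the orange bay's outer back corners at about px (359.5,200) and (409.3,202), with a small yaw, and the disc at (383.5,221). I'll work out the bay frame and the push plan.

```bash
python3 - <<'E'
from h import *
i=ctrl.camera_info('top')
a=cv2.imread('pics/top1.png'); hsv=cv2.cvtColor(a,cv2.COLOR_BGR2HSV)
m=cv2.inRange(hsv,(5,150,110),(20,255,255)); k=np.zeros_like(m); k[190:250,350:420]=m[190:250,350:420]
P=cv2.convexHull(cv2.findContours(k,0,2)[0][0])
L=onplane(i,(250+368*.3,170+100*.3),.02);R=onplane(i,(250+530*.3,170+107*.3),.02)
d=(L-R)[:2]; print('rail',L,R,np.linalg.norm(d)); y=d/np.linalg.norm(d); x=np.array([y[1],-y[0]])
print('yaw',np.arctan2(x[1],x[0]), 'origin from rail',(L+R)[:2]/2-x*(.034+.012))
# disc via distance transform
D=cv2.distanceTransform(k,cv2.DIST_L2,5); _,r,_,p=cv2.minMaxLoc(D); print(r,p,onplane(i,p,0)[:2])
print('disc',onplane(i,(383.5,220.8),0))
E
```

```text
rail [ 0.68844975 -0.10408474  0.02      ] [ 0.68635315 -0.2165578   0.02      ] 0.11249259845822931
yaw -0.018638796075616776 origin from rail [ 0.64140944 -0.15946393]
13.78449821472168 (383, 220) [ 0.64638671 -0.15914082]
disc [ 0.64451783 -0.16032767  0.        ]
```

Request:
play_rows:
  steps:
    - {"hand": 0, "tx": 0.03, "ty": -0.04, "tz": 0.01, "rx": 0, "ry": 0, "rz": -0.14}
    - {"hand": 0, "tx": 0.03, "ty": -0.04, "tz": 0.01, "rx": 0, "ry": 0, "rz": -0.14}
    - {"hand": 0, "tx": 0.03, "ty": -0.04, "tz": 0, "rx": 0, "ry": 0, "rz": -0.14}
    - {"hand": 0, "tx": 0.03, "ty": -0.04, "tz": 0, "rx": 0, "ry": 0, "rz": -0.14}
    - {"hand": 0, "tx": 0.03, "ty": -0.04, "tz": 0, "rx": 0, "ry": 0, "rz": -0.14}
    - {"hand": 0, "tx": 0.03, "ty": -0.04, "tz": 0, "rx": 0, "ry": 0, "rz": -0.14}
    - {"hand": 0, "tx": 0.03, "ty": -0.04, "tz": 0, "rx": 0, "ry": 0, "rz": -0.12}
    - {"hand": 0, "tx": 0.03, "ty": -0.03, "tz": 0, "rx": 0, "ry": 0, "rz": 0}

```text
time: 0.9
tcp_pos: [0.4587, 0.1936, 0.273]
eef_rot: [1.993, 2.428, -0.0]
wrist_force: [0.3, 1.9, 0.0]
grip_width: 0.0429
finger_force: 0.0
```

Request:
play_rows:
  steps:
    - {"hand": 0, "tx": 0.012, "ty": -0.014, "tz": -0.01, "rx": -0.145, "ry": -0.027, "rz": 0}
    - {"hand": 0, "tx": 0.012, "ty": -0.014, "tz": -0.02, "rx": -0.145, "ry": -0.027, "rz": 0}
    - {"hand": 0, "tx": 0.012, "ty": -0.014, "tz": -0.03, "rx": -0.145, "ry": -0.027, "rz": 0}
    - {"hand": 0, "tx": 0.012, "ty": -0.014, "tz": -0.03, "rx": -0.145, "ry": -0.027, "rz": 0}
    - {"hand": 0, "tx": 0, "ty": 0, "tz": -0.03, "rx": 0, "ry": 0, "rz": 0}
    - {"hand": 0, "tx": 0, "ty": 0, "tz": 0, "rx": 0, "ry": 0, "rz": 0}

```text
time: 1.5
tcp_pos: [0.5043, 0.1395, 0.1481]
eef_rot: [1.67, 2.051, -0.529]
wrist_force: [-0.5, -0.7, 0.3]
grip_width: 0.0428
finger_force: 0.0
```

```bash
python3 - <<'E'
from h import *
a,i=shot('top'); b,j=shot('side')
cv2.imwrite('pics/m1.png',np.vstack([cv2.resize(a[100:400,100:500],(800,600))[:, :],])[:,:,::-1])
cv2.imwrite('pics/m2.png',b[:,:,::-1])
s=ctrl.read_state(); print(s['q'],s['tcp_pos'],s['eef_rot'])
E
```

```text
[ 0.53469491  0.17430017 -0.01292428  1.610175   -0.54941118  1.96839324] [0.50578309 0.13993275 0.15346647] [ 1.67227552  2.04781098 -0.51923627]
```

View pics/m2.png

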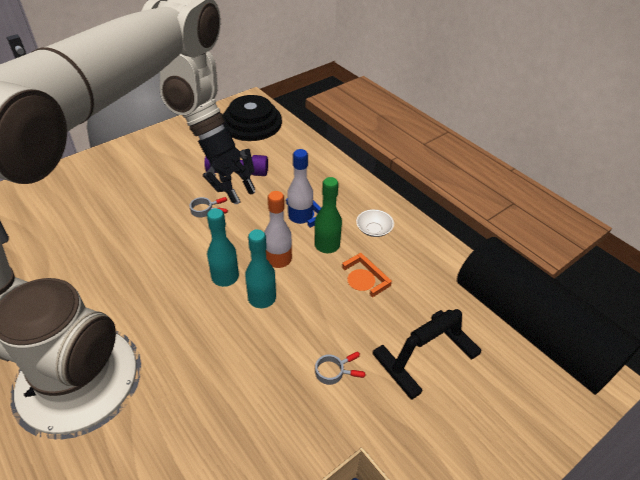

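The side view shows the arm well above everything, with the tilted gripper behind the orange bottle (bottle at px (278,230)) and clear of the teal and blue bottles. I'll lower it now.

Request:
play_rows:
  steps:
    - {"hand": 0, "tx": -0.002, "ty": 0, "tz": -0.03, "rx": 0, "ry": 0, "rz": 0}
    - {"hand": 0, "tx": 0, "ty": 0, "tz": -0.03, "rx": 0, "ry": 0, "rz": 0}
    - {"hand": 0, "tx": 0, "ty": 0, "tz": -0.03, "rx": 0, "ry": 0, "rz": 0}
    - {"hand": 0, "tx": 0, "ty": 0, "tz": -0.015, "rx": 0, "ry": 0, "rz": 0}
    - {"hand": 0, "tx": 0, "ty": 0, "tz": -0.01, "rx": 0, "ry": 0, "rz": 0}
    - {"hand": 0, "tx": 0, "ty": 0, "tz": 0, "rx": 0, "ry": 0, "rz": 0}

```text
time: 2.2
tcp_pos: [0.5042, 0.14, 0.0384]
eef_rot: [1.673, 2.047, -0.518]
wrist_force: [0.4, 0.6, -0.2]
grip_width: 0.0426
finger_force: 0.0
```

```bash
python3 - <<'E'
from h import *
b,j=shot('side'); a,i=shot('top')
u,v=proj(j,(.51,.1,.03)).astype(int)
cv2.imwrite('pics/c2.png',np.hstack([cv2.resize(b[v-75:v+75,u-50:u+50],(400,600)),cv2.resize(a[180:330,220:320],(400,600))])[:,:,::-1])
s=ctrl.read_state(); print(s['q'],s['tcp_pos'],s['eef_rot'])
E
```

```text
[ 0.53650394  0.23151774 -0.1713803   1.39317985 -0.54942635  1.97070549] [0.50465077 0.1403212  0.03940775] [ 1.67274766  2.04655413 -0.51617027]
```

View pics/c2.png

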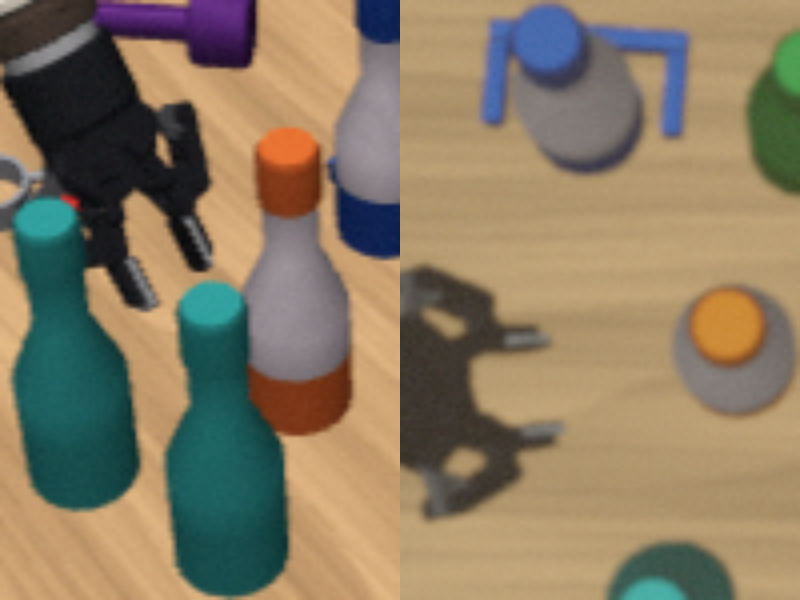

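The gripper is level with the bottle's base and pointing at it (finger midpoint and bottle centre lie on the planned 10° line). I'll lower 4 mm, approach, then push gently.

Request:
play_rows:
  steps:
    - {"hand": 0, "tx": 0.003, "ty": -0.018, "tz": -0.004, "rx": 0, "ry": 0, "rz": 0}
    - {"hand": 0, "tx": 0.003, "ty": -0.018, "tz": 0, "rx": 0, "ry": 0, "rz": 0}
    - {"hand": 0, "tx": 0.002, "ty": -0.012, "tz": 0, "rx": 0, "ry": 0, "rz": 0}
    - {"hand": 0, "tx": 0.001, "ty": -0.006, "tz": 0, "rx": 0, "ry": 0, "rz": 0}
    - {"hand": 0, "tx": 0.001, "ty": -0.006, "tz": 0, "rx": 0, "ry": 0, "rz": 0}
    - {"hand": 0, "tx": 0.001, "ty": -0.006, "tz": 0, "rx": 0, "ry": 0, "rz": 0}
    - {"hand": 0, "tx": 0.001, "ty": -0.006, "tz": 0, "rx": 0, "ry": 0, "rz": 0}
    - {"hand": 0, "tx": 0.001, "ty": -0.006, "tz": 0, "rx": 0, "ry": 0, "rz": 0}

```text
time: 3.1
tcp_pos: [0.5172, 0.062, 0.0339]
eef_rot: [1.672, 2.048, -0.518]
wrist_force: [0.3, 2.5, 1.1]
grip_width: 0.0427
finger_force: 1.1
```

```bash
cat >> h.py <<'E'
def bottle(fn=None,box=(280,180,430,300)):
    a,i=shot('top',fn); s=ctrl.read_state()
    hsv=cv2.cvtColor(a,cv2.COLOR_RGB2HSV); m=cv2.inRange(hsv,(5,170,120),(18,255,255))
    x0,y0,x1,y1=box;k=np.zeros_like(m);k[y0:y1,x0:x1]=m[y0:y1,x0:x1]
    n,l,st,c=cv2.connectedComponentsWithStats(k)
    for q in range(1,n):
        if st[q][4]>60: print(st[q],c[q].round(1),'cap->',onplane(i,c[q],.21)[:2].round(4))
    print('tcp',s['tcp_pos'].round(4),'F',s['wrist_force'].round(1))
E
python3 -c "
from h import *
bottle()"
```

```text
[ 359  200   50   35 1017] [383.6 215.2] cap-> [ 0.6187 -0.1355]
[295 253  17  18 252] [303.1 261.3] cap-> [0.5246 0.0184]
tcp [0.5172 0.0613 0.0339] F [ 1.3  0.6 -0.1]
```

Request:
play_rows:
  steps:
    - {"hand": 0, "tx": 0.001, "ty": -0.007, "tz": 0, "rx": 0, "ry": 0, "rz": 0}
    - {"hand": 0, "tx": 0.0015, "ty": -0.008, "tz": 0, "rx": 0, "ry": 0, "rz": 0}
    - {"hand": 0, "tx": 0.0015, "ty": -0.008, "tz": 0, "rx": 0, "ry": 0, "rz": 0}
    - {"hand": 0, "tx": 0.0015, "ty": -0.008, "tz": 0, "rx": 0, "ry": 0, "rz": 0}
    - {"hand": 0, "tx": 0.0015, "ty": -0.008, "tz": 0, "rx": 0, "ry": 0, "rz": 0}
    - {"hand": 0, "tx": 0.0015, "ty": -0.008, "tz": 0, "rx": 0, "ry": 0, "rz": 0}
    - {"hand": 0, "tx": 0.0015, "ty": -0.008, "tz": 0, "rx": 0, "ry": 0, "rz": 0}
    - {"hand": 0, "tx": 0.001, "ty": -0.005, "tz": 0, "rx": 0, "ry": 0, "rz": 0}

```text
time: 3.95
tcp_pos: [0.528, 0.0012, 0.0339]
eef_rot: [1.673, 2.047, -0.519]
wrist_force: [-0.5, 1.7, 0.7]
grip_width: 0.043
finger_force: 1.1
```

```bash
python3 -c "
from h import *
bottle()"
```

```text
[ 359  200   50   35 1016] [383.5 215.2] cap-> [ 0.6187 -0.1355]
[326 248  18  19 255] [334.4 256.8] cap-> [ 0.535  -0.0417]
tcp [0.528  0.0008 0.0339] F [-0.1 -0.3 -0.4]
```

Request:
play_rows:
  steps:
    - {"hand": 0, "tx": 0.001, "ty": -0.006, "tz": 0, "rx": 0, "ry": 0, "rz": 0}
    - {"hand": 0, "tx": 0.0015, "ty": -0.008, "tz": 0, "rx": 0, "ry": 0, "rz": 0}
    - {"hand": 0, "tx": 0.0015, "ty": -0.009, "tz": 0, "rx": 0, "ry": 0, "rz": 0}
    - {"hand": 0, "tx": 0.0015, "ty": -0.009, "tz": 0, "rx": 0, "ry": 0, "rz": 0}
    - {"hand": 0, "tx": 0.0015, "ty": -0.009, "tz": 0, "rx": 0, "ry": 0, "rz": 0}
    - {"hand": 0, "tx": 0.0015, "ty": -0.009, "tz": 0, "rx": 0, "ry": 0, "rz": 0}
    - {"hand": 0, "tx": 0.0015, "ty": -0.009, "tz": 0, "rx": 0, "ry": 0, "rz": 0}
    - {"hand": 0, "tx": 0.001, "ty": -0.006, "tz": 0, "rx": 0, "ry": 0, "rz": 0}

```text
time: 4.8
tcp_pos: [0.539, -0.0639, 0.0339]
eef_rot: [1.673, 2.047, -0.519]
wrist_force: [0.1, 2.4, -0.1]
grip_width: 0.0427
finger_force: 1.1
```

```bash
python3 -c "
from h import *
bottle()"
```

```text
[ 359  200   50   35 1018] [383.5 215.1] cap-> [ 0.6188 -0.1354]
[359 243  19  19 260] [367.7 252.2] cap-> [ 0.5455 -0.1056]
tcp [ 0.539  -0.0644  0.034 ] F [ 0.6 -0.3 -0.2]
```

Request:
play_rows:
  steps:
    - {"hand": 0, "tx": 0.001, "ty": -0.006, "tz": 0, "rx": 0, "ry": 0, "rz": 0}
    - {"hand": 0, "tx": 0.001, "ty": -0.008, "tz": 0, "rx": 0, "ry": 0, "rz": 0}
    - {"hand": 0, "tx": 0.0015, "ty": -0.009, "tz": 0, "rx": 0, "ry": 0, "rz": 0}
    - {"hand": 0, "tx": 0.0015, "ty": -0.009, "tz": 0, "rx": 0, "ry": 0, "rz": 0}
    - {"hand": 0, "tx": 0.001, "ty": -0.009, "tz": 0, "rx": 0, "ry": 0, "rz": 0}
    - {"hand": 0, "tx": 0.001, "ty": -0.008, "tz": 0, "rx": 0, "ry": 0, "rz": 0}
    - {"hand": 0, "tx": 0.0005, "ty": -0.004, "tz": 0, "rx": 0, "ry": 0, "rz": 0}
    - {"hand": 0, "tx": 0, "ty": 0, "tz": 0, "rx": 0, "ry": 0, "rz": 0}

```text
time: 5.65
tcp_pos: [0.5464, -0.1167, 0.0339]
eef_rot: [1.673, 2.046, -0.519]
wrist_force: [0.5, -0.2, -0.4]
grip_width: 0.0428
finger_force: 0.1
```

```bash
python3 -c "
from h import *
bottle('top5.png')
a=cv2.imread('pics/top5.png');cv2.imwrite('pics/c5.png',cv2.resize(a[170:350,230:470],(800,600)))"
```

```text
[ 359  200   50   35 1023] [383.7 215.1] cap-> [ 0.6189 -0.1357]
[387 240  18  19 262] [395.3 248.8] cap-> [ 0.5533 -0.1588]
tcp [ 0.5463 -0.1165  0.0339] F [0.1 0.6 0.2]
```

View pics/c5.png

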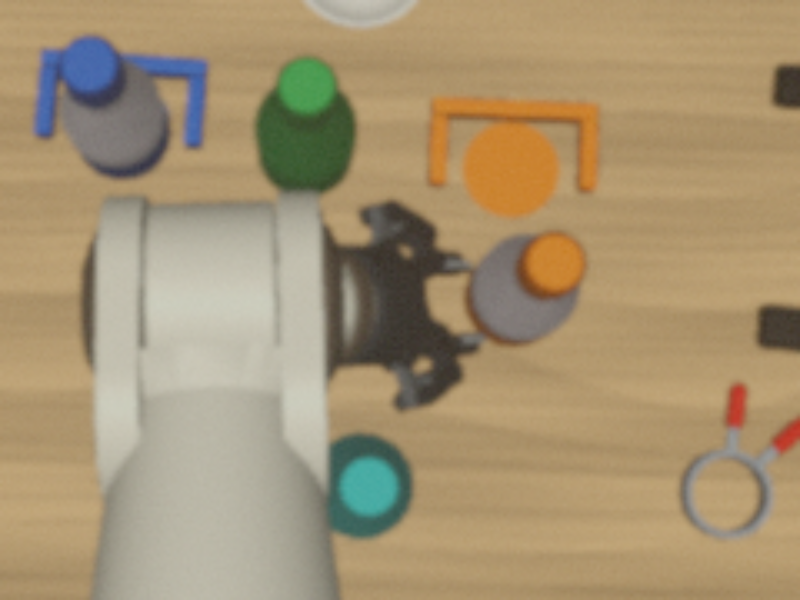

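Bottle is upright at (0.553,-0.159), straight in front of the mouth, and the neighbours are undisturbed. I'll back off and raise.

Request:
play_rows:
  steps:
    - {"hand": 0, "tx": -0.004, "ty": 0.02, "tz": 0, "rx": 0, "ry": 0, "rz": 0}
    - {"hand": 0, "tx": -0.004, "ty": 0.025, "tz": 0.01, "rx": 0, "ry": 0, "rz": 0}
    - {"hand": 0, "tx": -0.004, "ty": 0.025, "tz": 0.03, "rx": 0, "ry": 0, "rz": 0}
    - {"hand": 0, "tx": 0, "ty": 0, "tz": 0.045, "rx": 0, "ry": 0, "rz": 0}
    - {"hand": -0.3, "tx": 0, "ty": 0, "tz": 0.045, "rx": 0, "ry": 0, "rz": 0}
    - {"hand": -0.3, "tx": 0, "ty": 0, "tz": 0.045, "rx": 0, "ry": 0, "rz": 0}
    - {"hand": -0.3, "tx": 0, "ty": 0, "tz": 0.045, "rx": 0.145, "ry": 0.027, "rz": 0}
    - {"hand": -0.3, "tx": 0, "ty": 0, "tz": 0.03, "rx": 0.145, "ry": 0.027, "rz": 0}

```text
time: 6.5
tcp_pos: [0.5346, -0.0446, 0.2878]
eef_rot: [1.835, 2.252, -0.269]
wrist_force: [0.1, 0.0, -0.2]
grip_width: 0.0302
finger_force: 0.0
```

Request:
play_rows:
  steps:
    - {"hand": -0.3, "tx": -0.01, "ty": 0, "tz": 0, "rx": 0.145, "ry": 0.027, "rz": 0}
    - {"hand": -0.3, "tx": -0.01, "ty": 0, "tz": 0, "rx": 0.145, "ry": 0.027, "rz": 0}
    - {"hand": -0.3, "tx": -0.01, "ty": -0.02, "tz": 0, "rx": 0, "ry": 0, "rz": 0.14}
    - {"hand": -0.3, "tx": -0.01, "ty": -0.02, "tz": 0, "rx": 0, "ry": 0, "rz": 0.14}
    - {"hand": -0.3, "tx": -0.01, "ty": -0.02, "tz": 0, "rx": 0, "ry": 0, "rz": 0.14}
    - {"hand": -0.3, "tx": -0.01, "ty": -0.02, "tz": 0, "rx": 0, "ry": 0, "rz": 0.14}
    - {"hand": -0.3, "tx": -0.01, "ty": -0.02, "tz": 0, "rx": 0, "ry": 0, "rz": 0.14}
    - {"hand": -0.3, "tx": 0, "ty": -0.02, "tz": 0, "rx": 0, "ry": 0, "rz": 0.14}

```text
time: 7.3
tcp_pos: [0.4635, -0.1667, 0.2844]
eef_rot: [0.814, 3.034, -0.001]
wrist_force: [0.5, 0.6, 0.6]
grip_width: 0.03
finger_force: 0.0
```

```bash
python3 -c "
from h import *
s=ctrl.read_state();print(s['q'].round(3));bottle()
from scipy.spatial.transform import Rotation as R
M=R.from_rotvec(s['eef_rot']).as_matrix();print(M.round(3),np.arctan2(M[1,1],M[0,1]))"
```

```text
[-3.450e-01 -3.700e-02  1.110e-01  1.718e+00 -1.000e-03  1.790e-01]
[ 359  200   50   35 1018] [383.5 215.1] cap-> [ 0.6187 -0.1354]
[387 240  18  19 258] [395.4 248.9] cap-> [ 0.5533 -0.1588]
tcp [ 0.464  -0.1688  0.2839] F [-1.2 -1.1 -0.6]
[[-0.866  0.5    0.   ]
 [ 0.5    0.866 -0.001]
 [-0.    -0.001 -1.   ]] 1.0467019566577327
```

Request:
play_rows:
  steps:
    - {"hand": -0.3, "tx": -0.001, "ty": -0.002, "tz": 0, "rx": 0, "ry": 0, "rz": 0.145}
    - {"hand": -0.3, "tx": -0.001, "ty": -0.002, "tz": 0, "rx": 0, "ry": 0, "rz": 0.145}
    - {"hand": -0.3, "tx": 0, "ty": -0.002, "tz": 0, "rx": 0, "ry": 0, "rz": 0.145}
    - {"hand": -0.3, "tx": 0, "ty": -0.002, "tz": 0, "rx": 0, "ry": 0, "rz": 0.145}
    - {"hand": -0.3, "tx": 0, "ty": 0, "tz": 0, "rx": 0, "ry": 0, "rz": 0.145}
    - {"hand": -0.3, "tx": 0, "ty": 0, "tz": -0.01, "rx": 0.029, "ry": -0.142, "rz": 0}
    - {"hand": -0.3, "tx": 0, "ty": 0, "tz": -0.02, "rx": 0.029, "ry": -0.142, "rz": 0}
    - {"hand": -0.3, "tx": 0, "ty": 0, "tz": -0.02, "rx": 0.029, "ry": -0.142, "rz": 0}

```text
time: 8.15
tcp_pos: [0.4632, -0.1738, 0.234]
eef_rot: [-0.264, 2.689, 0.062]
wrist_force: [0.2, 0.7, 0.9]
grip_width: 0.0299
finger_force: 0.0
```

Request:
play_rows:
  steps:
    - {"hand": -0.3, "tx": 0, "ty": 0, "tz": -0.02, "rx": 0.029, "ry": -0.142, "rz": 0}
    - {"hand": -0.3, "tx": 0, "ty": 0, "tz": -0.03, "rx": 0, "ry": 0, "rz": 0}
    - {"hand": -0.3, "tx": 0, "ty": 0, "tz": -0.03, "rx": 0, "ry": 0, "rz": 0}
    - {"hand": -0.3, "tx": 0, "ty": 0, "tz": 0, "rx": 0, "ry": 0, "rz": 0}

```text
time: 8.55
tcp_pos: [0.4605, -0.1728, 0.1495]
eef_rot: [-0.247, 2.557, 0.084]
wrist_force: [0.0, 0.1, 0.1]
grip_width: 0.0298
finger_force: 0.0
```

```bash
python3 -c "
from h import *
s=ctrl.read_state();print(s['q'].round(3));bottle('top6.png')
b,j=shot('side')
a=cv2.imread('pics/top6.png')
cv2.imwrite('pics/c6.png',np.hstack([cv2.resize(a[170:390,260:410],(400,587)),cv2.resize(b[100:400,180:384,::-1],(400,587))]))
"
```

```text
[-0.563 -0.499 -0.622  1.013  0.388 -0.668]
[ 359  200   50   34 1009] [383.6 215.1] cap-> [ 0.6188 -0.1355]
[386 240  19  19 266] [395.2 249.1] cap-> [ 0.5527 -0.1586]
tcp [ 0.4617 -0.1733  0.1525] F [ 0.5 -0.7  0.5]
```

View pics/c6.png

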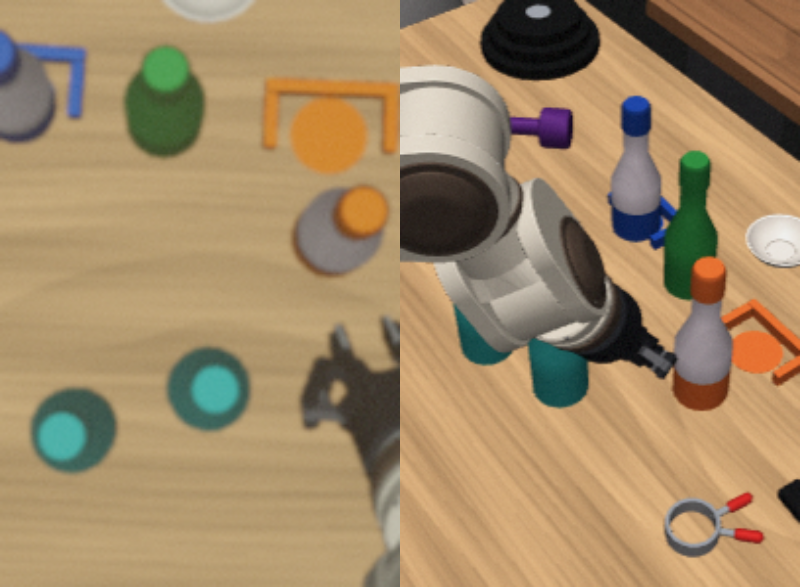

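The top view shows the gripper behind the bottle (bottle foot ~px (335,240) in the crop) and well away from the teal bottle. The collar is clear too. I'll lower it.

Request:
play_rows:
  steps:
    - {"hand": -0.3, "tx": 0, "ty": -0.002, "tz": -0.03, "rx": 0, "ry": 0, "rz": 0}
    - {"hand": -0.3, "tx": 0, "ty": -0.002, "tz": -0.03, "rx": 0, "ry": 0, "rz": 0}
    - {"hand": -0.3, "tx": 0, "ty": 0, "tz": -0.03, "rx": 0, "ry": 0, "rz": 0}
    - {"hand": -0.3, "tx": 0, "ty": 0, "tz": -0.015, "rx": 0, "ry": 0, "rz": 0}
    - {"hand": -0.3, "tx": 0, "ty": 0, "tz": -0.01, "rx": 0, "ry": 0, "rz": 0}
    - {"hand": -0.3, "tx": 0, "ty": 0, "tz": 0, "rx": 0, "ry": 0, "rz": 0}

```text
time: 9.25
tcp_pos: [0.4629, -0.178, 0.0392]
eef_rot: [-0.25, 2.552, 0.08]
wrist_force: [0.1, 0.6, 0.6]
grip_width: 0.0298
finger_force: 0.0
```

```bash
python3 -c "
from h import *
s=ctrl.read_state();print(s['q'].round(3));bottle()
from scipy.spatial.transform import Rotation as R
M=R.from_rotvec(s['eef_rot']).as_matrix();print(M.round(3))
"
```

```text
[-0.571 -0.433 -0.798  0.768  0.393 -0.678]
[ 359  200   50   35 1016] [383.5 215.1] cap-> [ 0.6189 -0.1354]
[386 240  19  19 265] [395.3 249. ] cap-> [ 0.5529 -0.1586]
tcp [ 0.4632 -0.1783  0.0402] F [ 0.1 -0.5  0.8]
[[-0.821 -0.195  0.536]
 [-0.161  0.981  0.11 ]
 [-0.548  0.004 -0.837]]
```

Request:
play_rows:
  steps:
    - {"hand": -0.3, "tx": 0.01, "ty": 0.002, "tz": -0.005, "rx": 0, "ry": 0, "rz": 0}
    - {"hand": -0.3, "tx": 0.015, "ty": 0.003, "tz": 0, "rx": 0, "ry": 0, "rz": 0}
    - {"hand": -0.3, "tx": 0.007, "ty": 0.0015, "tz": 0, "rx": 0, "ry": 0, "rz": 0}
    - {"hand": -0.3, "tx": 0.005, "ty": 0.001, "tz": 0, "rx": 0, "ry": 0, "rz": 0}
    - {"hand": -0.3, "tx": 0.005, "ty": 0.001, "tz": 0, "rx": 0, "ry": 0, "rz": 0}
    - {"hand": -0.3, "tx": 0.005, "ty": 0.001, "tz": 0, "rx": 0, "ry": 0, "rz": 0}
    - {"hand": -0.3, "tx": 0.005, "ty": 0, "tz": 0, "rx": 0, "ry": 0, "rz": 0}
    - {"hand": -0.3, "tx": 0.005, "ty": 0, "tz": 0, "rx": 0, "ry": 0, "rz": 0}

```text
time: 10.1
tcp_pos: [0.5196, -0.1685, 0.0338]
eef_rot: [-0.25, 2.552, 0.079]
wrist_force: [-2.2, 0.6, 1.8]
grip_width: 0.0298
finger_force: 1.5
```

```bash
python3 -c "
from h import *
bottle()
"
```

```text
[ 359  200   50   52 1283] [385.8 220.8] cap-> [ 0.6077 -0.1399]
tcp [ 0.5202 -0.1686  0.034 ] F [-0.9  0.3  0. ]
```

```bash
cat >> h.py <<'E'
def side():
    b,j=shot('side'); s=ctrl.read_state()
    hsv=cv2.cvtColor(b,cv2.COLOR_RGB2HSV); m=cv2.inRange(hsv,(3,170,120),(16,255,255)); m[:150]=0
    n,l,st,c=cv2.connectedComponentsWithStats(m)
    for q in range(1,n):
        if st[q][4]>60: print(st[q],c[q].round(1),'cap->',onplane(j,c[q],.197)[:2].round(4))
    print('tcp',s['tcp_pos'].round(4),'F',s['wrist_force'].round(1))
    return b
E
python3 -c "
from h import *
side()
"
```

```text
[334 228  16  24 268] [341.  237.9] cap-> [ 0.566  -0.1609]
[349 253  43  40 717] [367.1 276.1] cap-> [ 0.5394 -0.272 ]
tcp [ 0.5199 -0.1685  0.0339] F [-0.8 -0.4  0.5]
```

Request:
play_rows:
  steps:
    - {"hand": -0.3, "tx": 0.005, "ty": 0, "tz": 0, "rx": 0, "ry": 0, "rz": 0}
    - {"hand": -0.3, "tx": 0.007, "ty": 0, "tz": 0, "rx": 0, "ry": 0, "rz": 0}
    - {"hand": -0.3, "tx": 0.007, "ty": 0, "tz": 0, "rx": 0, "ry": 0, "rz": 0}
    - {"hand": -0.3, "tx": 0.007, "ty": 0, "tz": 0, "rx": 0, "ry": 0, "rz": 0}
    - {"hand": -0.3, "tx": 0.007, "ty": 0, "tz": 0, "rx": 0, "ry": 0, "rz": 0}
    - {"hand": -0.3, "tx": 0.007, "ty": 0, "tz": 0, "rx": 0, "ry": 0, "rz": 0}
    - {"hand": -0.3, "tx": 0.005, "ty": 0, "tz": 0, "rx": 0, "ry": 0, "rz": 0}

```text
time: 10.9
tcp_pos: [0.5651, -0.1684, 0.0338]
eef_rot: [-0.25, 2.552, 0.079]
wrist_force: [-3.4, 0.5, 1.0]
grip_width: 0.0302
finger_force: 1.3
```

```bash
python3 -c "
from h import *
b=side(); a,i=shot('top')
cv2.imwrite('pics/c7.png',np.hstack([cv2.resize(a[170:290,340:420],(400,600)),cv2.resize(b[200:320,320:400],(400,600))])[:,:,::-1])
"
```

```text
[349 219  17  23 254] [356.9 228.9] cap-> [ 0.6105 -0.1608]
[364 260  28  33 360] [375.  278.9] cap-> [ 0.5472 -0.2866]
tcp [ 0.5656 -0.1685  0.034 ] F [-0.8 -0.3  0. ]
```

View pics/c7.png

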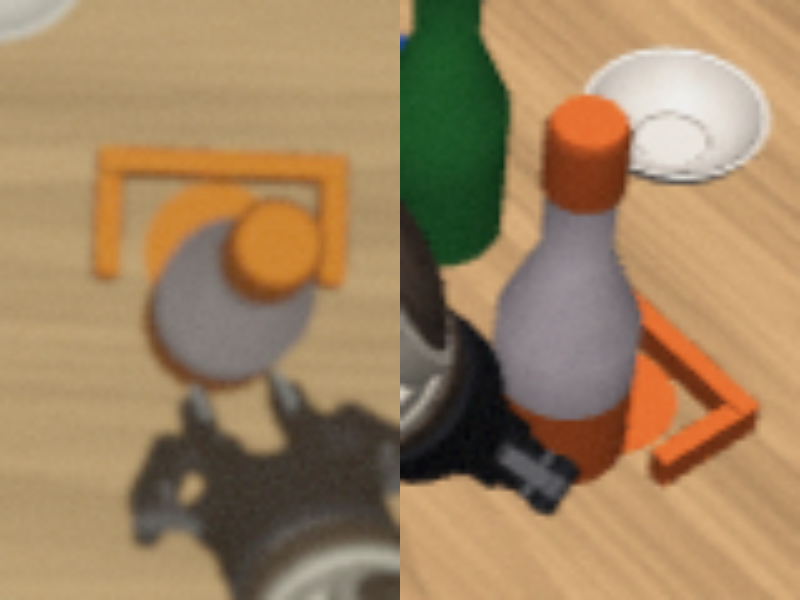

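The bottle is upright and entering centred between the side rails. I'll push the rest slowly.

Request:
play_rows:
  steps:
    - {"hand": -0.3, "tx": 0.005, "ty": 0, "tz": 0, "rx": 0, "ry": 0, "rz": 0}
    - {"hand": -0.3, "tx": 0.006, "ty": 0, "tz": 0, "rx": 0, "ry": 0, "rz": 0}
    - {"hand": -0.3, "tx": 0.006, "ty": 0, "tz": 0, "rx": 0, "ry": 0, "rz": 0}
    - {"hand": -0.3, "tx": 0.005, "ty": 0, "tz": 0, "rx": 0, "ry": 0, "rz": 0}
    - {"hand": -0.3, "tx": 0.003, "ty": 0, "tz": 0, "rx": 0, "ry": 0, "rz": 0}
    - {"hand": -0.3, "tx": 0.002, "ty": 0, "tz": 0, "rx": 0, "ry": 0, "rz": 0}
    - {"hand": -0.3, "tx": 0.002, "ty": 0, "tz": 0, "rx": 0, "ry": 0, "rz": 0}

```text
time: 11.7
tcp_pos: [0.5936, -0.1684, 0.0338]
eef_rot: [-0.25, 2.552, 0.079]
wrist_force: [-3.2, 0.3, 1.0]
grip_width: 0.0295
finger_force: 1.2
```

Request:
play_rows:
  steps:
    - {"hand": -0.3, "tx": 0.002, "ty": 0, "tz": 0, "rx": 0, "ry": 0, "rz": 0}

```text
time: 11.8
tcp_pos: [0.5955, -0.1685, 0.0339]
eef_rot: [-0.25, 2.552, 0.079]
wrist_force: [-1.9, -0.0, 0.8]
grip_width: 0.0298
finger_force: 1.2
```

```bash
python3 -c "
from h import *
side()
"
```

```text
[360 214  16  22 240] [367.5 223.1] cap-> [ 0.6407 -0.1614]
[370 268  22  25 169] [380.7 281.3] cap-> [ 0.5518 -0.2979]
tcp [ 0.5958 -0.1685  0.0339] F [-2.3 -0.2 -0.6]
```

One-millimetre steps now, watching for the force rise at the rail.

Request:
play_rows:
  steps:
    - {"hand": -0.3, "tx": 0.001, "ty": 0, "tz": 0, "rx": 0, "ry": 0, "rz": 0}
    - {"hand": -0.3, "tx": 0.001, "ty": 0, "tz": 0, "rx": 0, "ry": 0, "rz": 0}

```text
time: 12.05
tcp_pos: [0.5975, -0.1685, 0.0339]
eef_rot: [-0.25, 2.552, 0.079]
wrist_force: [-1.9, -0.6, 0.6]
grip_width: 0.0296
finger_force: 1.2
```

Request:
play_rows:
  steps:
    - {"hand": -0.3, "tx": 0.001, "ty": 0, "tz": 0, "rx": 0, "ry": 0, "rz": 0}

```text
time: 12.15
tcp_pos: [0.5982, -0.1685, 0.0337]
eef_rot: [-0.25, 2.552, 0.079]
wrist_force: [-8.6, -0.8, 2.9]
grip_width: 0.03
finger_force: 4.0
```

Request:
play_rows:
  steps:
    - {"hand": -0.3, "tx": 0.001, "ty": 0, "tz": 0, "rx": 0, "ry": 0, "rz": 0}

```text
time: 12.25
tcp_pos: [0.5987, -0.1685, 0.0334]
eef_rot: [-0.249, 2.553, 0.08]
wrist_force: [-16.1, -1.4, 7.2]
grip_width: 0.0301
finger_force: 7.7
```

The force jump (2 to 16 N) shows the bottle is against the back rail. I'll back off straight, raise, and check.

Request:
play_rows:
  steps:
    - {"hand": -0.3, "tx": -0.003, "ty": 0, "tz": 0, "rx": 0, "ry": 0, "rz": 0}
    - {"hand": -0.3, "tx": -0.015, "ty": -0.003, "tz": 0, "rx": 0, "ry": 0, "rz": 0}
    - {"hand": -0.3, "tx": -0.03, "ty": -0.006, "tz": 0, "rx": 0, "ry": 0, "rz": 0}
    - {"hand": -0.3, "tx": -0.04, "ty": -0.008, "tz": 0.01, "rx": 0, "ry": 0, "rz": 0}
    - {"hand": -0.3, "tx": -0.03, "ty": -0.004, "tz": 0.04, "rx": 0, "ry": 0, "rz": 0}
    - {"hand": -0.3, "tx": 0, "ty": 0, "tz": 0.05, "rx": 0, "ry": 0, "rz": 0}
    - {"hand": -0.3, "tx": 0, "ty": 0, "tz": 0.05, "rx": 0, "ry": 0, "rz": 0}
    - {"hand": -0.3, "tx": 0, "ty": 0, "tz": 0.05, "rx": 0, "ry": 0, "rz": 0}

```text
time: 13.05
tcp_pos: [0.4813, -0.1896, 0.2366]
eef_rot: [-0.25, 2.55, 0.077]
wrist_force: [0.7, -0.2, -0.5]
grip_width: 0.0301
finger_force: 0.0
```

Request:
play_rows:
  steps:
    - {"hand": -0.3, "tx": 0, "ty": 0, "tz": 0.03, "rx": 0, "ry": 0, "rz": 0}
    - {"hand": -0.3, "tx": 0, "ty": 0, "tz": 0, "rx": 0, "ry": 0, "rz": 0}
    - {"hand": -0.3, "tx": 0, "ty": 0, "tz": 0, "rx": 0, "ry": 0, "rz": 0}

```text
time: 13.35
tcp_pos: [0.4819, -0.1896, 0.2644]
eef_rot: [-0.25, 2.55, 0.078]
wrist_force: [-0.3, 0.7, -0.2]
grip_width: 0.0301
finger_force: 0.0
```

```bash
python3 -c "
from h import *
b=side(); a,i=shot('top','top8.png')
cv2.imwrite('pics/c8.png',np.hstack([cv2.resize(a[90:390,100:520],(480,343)).repeat(1,0),cv2.resize(b[190:310,320:420],(320,343))])[:,:,::-1])
o=cv2.imread('pics/top1.png')
d=cv2.absdiff(o,cv2.imread('pics/top8.png')).max(2); m=(d>50).astype('uint8'); n,l,st,c=cv2.connectedComponentsWithStats(m); print([s.tolist() for s in st[1:] if s[4]>15])
"
```

```text
[361 213  16  23 257] [368.1 222.9] cap-> [ 0.6422 -0.1618]
[370 269  22  24 165] [380.9 281.4] cap-> [ 0.5521 -0.2983]
[354 277  16  14 118] [362.6 283.8] cap-> [ 0.5194 -0.2811]
tcp [ 0.4815 -0.1894  0.263 ] F [ 0.7 -0.3 -0.8]
[[369, 195, 34, 40, 817], [289, 252, 30, 32, 669], [389, 275, 77, 78, 2907], [458, 320, 12, 12, 56], [429, 332, 18, 12, 23], [428, 334, 86, 49, 1754], [385, 370, 153, 110, 9525], [0, 407, 52, 56, 1394], [217, 449, 73, 31, 680], [228, 472, 20, 8, 110]]
```

View pics/c8.png

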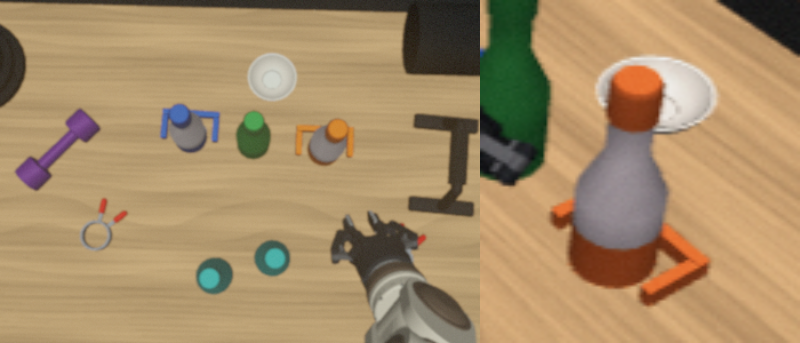

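The bottle stands upright in the bay against the back rail. Everything else is in place (image changes show only the bottle and the arm), and the gripper is clear.

```bash
python3 -c "
from bench import ctrl
print(ctrl.finish_job())"
```

```text
the job is handed in; nothing more can be done
None
```

The orange bottle was pushed upright into the orange bay until a force rise to about 16 N showed it against the back rail. The gripper then moved clear, nothing else showed any sign of having moved, and the job is handed in (13.5 s used of 64 s).

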